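Lock the cup bar into the grafting holder

ROBOT

A 6-joint arm with a two-finger parallel gripper is mounted at the origin on the work surface. World frame = base frame: x ahead of the robot, y to its left, z up, the work surface at z = 0. Lengths are in m, angles in rad, forces in N, time in s.
With the tool pointing down it reaches from about 0.35 to 0.85 m from the base axis. Payload 8.1 kg.
Tool frame: the origin (TCP) lies at the very end of the fingers, on their centre line; the grasp point (between the pads) lies robot.grip_point_offset behind it (robot.grip_point_offset is the distance from the TCP to the grasp point, in m); z points along the fingers, y is the line along which they close (so a half turn about z gives the same grasp; the last joint's range is limited). The gripper opens to 93 mm and grips with 3 to 60 N. Pads are 15 mm wide; open, the fingers measure 128 mm over their backs; the gripper's body (75 mm by 188 mm) begins 65 mm behind the grasp point.
Start: joints at [-1.398, 0.13, 1.488, -0, 1.523, -0.085], TCP at [0.153, -0.58, 0.219] pointing down, gripper open.
Joint ranges: [-2.96, 2.96], [-0.89, 2.26], [0.02, 2.5], [-1.34, 4.48], [0, 2.73], [-2.66, 2.66]. Speed limits (rad/s): [2.39, 2.39, 2.79, 3.14, 3.14, 3.14].

INTERFACE

Orientations are given as a rotation vector (axis times angle).
In Python, from plant import robot, eyes gives the robot as it stands. The module is installed in compiled form; this text tells all that it offers.
- The arm moves only by the tool apply_moves, never from a script. Its argument "steps" is one flat list of numbers, 7 for each row, row after row: the shift along the tool's x, y, z in units of 30 mm (1.0 is 30 mm), then the turn, a rotation vector about the tool's x, y, z in units of 6 degrees (1.0 is 6 degrees), then the opening in per cent of the stroke, from 0 (shut) to 100 (fully open). In form: [dx, dy, dz, ax, ay, az, fingers, dx, dy, dz, ax, ay, az, fingers, ...]. A call has 1 to 12 rows; each row shifts and turns the commanded pose from where the row before left it, along the tool's axes as they then stand; what a row does not reach is not made up. A row lasts 1/12 s, in which the tool goes at most 41.7 mm and 7.16 degrees, less where a joint would pass 70% of its speed; a pose out of reach is approached as far as the arm can. A call is refused whole if a number of a shift passes 1 or a number of a turn 1, either way. A call with a gripper value outside its range is refused whole. The fingers move at their own pace and stop on an object; "grip_force" is the grip in N (left out, the last holds). Time passes only in rows, so rows that do not move let the fingers close. It gives the time, the measured TCP pose, the force, the opening and the grip force at its end, in the units of the state.
- robot.read_state(): the state, without advancing time (a new reading comes with each control period).
- eyes.read_camera(name): name is "scene" or "side" or "wrist"; returns the picture (420x560x3 uint8, red, green, blue); there is no depth.
- eyes.calibration(name): a dict with "K" (3x3 intrinsics, pixels), "R" (3x3) and "t" (3): a world point X has camera coordinates R X + t. Camera axes: x right, y down, z forward; pixel columns grow to the right and rows downward; lengths in m; the calibration is good to about 2 mm. A picture is of the moment at which its call begins: read the wrist's pose just before it. calibration takes no time and is no camera call; for the wrist camera it gives the pose at the moment of the call.
- robot.close_job(): hands the job in; it is judged then, once.
Trained networks look in the newest picture that a camera, given by its name, has taken for a name from the list of things; names that differ only in an ending like _2 or _b are one class to them, and where a whole thing is asked for, a point or a joint stands for the part that bears it (a point fixed in the world has none). Each returns a list of dicts, best first, with "conf" (0 to 1); they miss things now and then, are a little off and sometimes report something else, mostly with a low value. They report only what shows in the picture. A call takes as long as a camera call. They do not tell look-alikes from the thing itself.
- eyes.search_frame(camera, thing): "rect" ([left, top, width, height] in pixels, round what is visible of it).
- eyes.place_of(camera, thing): "xy" ([column, row] in pixels: a listed point, or the origin of a listed thing).
The state is a dict: "t": time; "q": joint angles; "dq": joint speeds; "joint_torque": joint torques, N m; "tool_pos": TCP position; "orientation": TCP orientation; "force": force on the tool from outside, world axes, zero at the start; "wrist_torque": the same for the moment, N m; "opening": finger opening in m; "gripper_force": force on a finger pad.
Only numpy, scipy, OpenCV 4.12 (cv2) and the standard library are available. Lean on these libraries where they do the work, as an engineer would, in place of code of your own. Each camera call takes 0.05 s, during which the arm holds its last target. There are 200 camera calls.

TASK

Lay the wooden bar with the three cups, cups up, on the holder's board and slide it end-first beneath the magnifier and under the overhanging block until it is fully home against the back of the pocket. Then swing the wooden turn-button squarely across behind the bar to lock it in, and let go. Do not knock the magnifier, and leave everything else on the bench where it is.

Things in the scene. Friction and masses are not known exactly. Their poses are not given: they have to be found in the camera images.
- bar_mid (a point): Cup bar: light wooden bar 140 long (x), 28 wide (y), 30 high (z), lying loose, about 0.09 kg, with three small clear cups (17 wide, standing 12 above its top) in a row over its middle 60 mm; 40 mm at each end are bare. Either end may go in first. The point is the centre of the wood, 15 mm above its underside. z up.
- holder: Wooden holder fixed to the bench; x is the direction in which the bar slides in, z up. Origin on the bench top under the middle of the pocket's mouth. Base board 18 thick (top at z = 18), x -200 to 70, y -75 to 75, bare along its middle. On it stands the overhanging block, x 0 to 55, y -42 to 42, top at z = 68, with the undercut pocket that opens to -x (see home).
- home (a point): Where bar_mid is when the bar is fully home: at x = -35, y = 0, z = 33 mm in the holder's frame, axes as the holder's; the bar's outer end is then at x = -105. The pocket: mouth at x = 0, back wall at x = 35, 33 wide (y -16.5 to 16.5), floor the board at z = 18, roof underside at z = 54.
- lens (a point): Clear round magnifier lens with a black rim, fixed over the bar's place, level, 110 across, 10 thick; this point is the centre of its underside, at x = -45, y = 0, z = 172 mm in the holder's frame (it covers x -100 to 10). Too low for a gripper standing upright over the bar: the tool must lean away, towards the holder's -x.
- button_pivot (a point): Pivot of the turn-button, half-way up it: at x = -117, y = 60, z = 30.5 mm in the holder's frame. The button is a dark wooden lever, 16 wide, 24 high (z 18.5 to 42.5), reaching 75 from the pivot to its tip and 8 behind the pivot; it turns level.
- button_tip (a point): Middle of the end of the turn-button, 75 mm from the pivot.
- button (a joint): Angle of the turn-button (rad, stops at -0.7 and 1.571). At 0 it points along the holder's -x, beside the bar's path; it grows as the tip swings towards -y (counter-clockwise from above); at 1.57 it stands square across the board, 4 mm behind the end of a bar that is home. Light friction, about 1 N at the tip; stays where left.
- magnifier: Lens, arm and post as one fixed body; same origin and axes as the holder. From the lens a level arm, 12 thick, leads back to a post, 14 thick, at x = 64, y = 0, 188 high.
- spare_mid (a point): Bystander: plain light wooden bar without cups, 105 long (x), 28 wide, 30 high, loose; its centre.
- jar: Bystander: honey jar, 68 across, 100 high, loose; origin at the centre of its underside.
- hivetool: Bystander: flat steel hive tool, 182 long (x -102 to 80), up to 45 wide, 4 thick (14 at its hooked end), loose; origin on its underside.
- wax: Bystander: block of wax 90 x 60 x 35 high, loose; origin at the centre of its underside.
- tin: Bystander: tin of brushes, 72 across, 150 high with the brushes, loose; origin at the centre of its underside.
- bottle: Bystander: white bottle 52 across, 130 high, loose; origin at the centre of its underside.
- brush: Bystander: brush about 170 long lying flat, loose.
Things that resemble listed ones, but are neither listed nor needed, are in the scene too. Leave any turquoise look-alike of the part that bears bar_mid alone.

How it is judged:
By the outcome, as a careful person would: the job done as asked, in the order asked, and still so for the second after the job is handed in, with the robot touching nothing.
It also fails if it takes over 54 s, if anything falls off the work surface, if the arm or the gripper's body presses on something with over 40 N, if the wrist force passes 120 N, or if a joint passes its speed limit or range.

## Working session

There is one attempt and no reset: what is moved stays moved. The work goes in short steps, Python scripts to look and compute and a tool call to move; the robot and the scene stay as the last step left them, time stands still between calls to the robot, and variables do not carry over. Pictures are saved under pics/ and viewed, at most 13 in all, crops included, and the job is handed in when it is done.

Besides the shell and the picture viewer there is one more tool, called after "Request:" as name(argument=value, ...), one argument or row to a line, values as JSON. apply_moves: Moves the arm, as the interface text tells. Its arguments: {"type":"object","properties":{"steps":{"type":"array"},"grip_force":{"type":"number"}},"required":["steps"]}

```bash
mkdir -p pics
cat > h.py <<'E'
import numpy as np, cv2
from scipy.spatial.transform import Rotation as Ro
from plant import robot, eyes
def snap(c,n=None):
    im=eyes.read_camera(c)
    if n: cv2.imwrite('pics/'+n,im[:,:,::-1])
    return im
def proj(c,X):
    k=eyes.calibration(c);p=k['R']@np.array(X,float)+k['t'];p=k['K']@p;return p[:2]/p[2]
def ray(c,uv,k=None):
    k=k or eyes.calibration(c);d=k['R'].T@np.linalg.solve(k['K'],[uv[0],uv[1],1]);return -k['R'].T@k['t'],d/np.linalg.norm(d)
def onz(c,uv,z,k=None):
    o,d=ray(c,uv,k);return o+d*(z-o[2])/d[2]
def tri(rs):
    A=sum(np.eye(3)-np.outer(d,d) for o,d in rs);b=sum((np.eye(3)-np.outer(d,d))@o for o,d in rs);return np.linalg.solve(A,b)
E
python3 - <<'E'
from h import *
s=robot.read_state();print(s['t'],s['tool_pos'],s['orientation'],s['opening'],robot.grip_point_offset)
ims=[]
for c in ['scene','side']:
    im=snap(c,c+'0.png')
    for n in ['bar_mid','holder','home','lens','button_pivot','button_tip','spare_mid']:
        for d in eyes.place_of(c,n)[:3]: print(c,n,np.round(d['xy'],1),round(d['conf'],2))
E
```

```text
0.0 [ 0.15288944 -0.57960189  0.21760352] [-3.11370089e+00 -4.03624471e-01  1.60585897e-04] 0.09309554456024433 0.0188
scene bar_mid [291. 280.] 0.93
scene bar_mid [333.9 200.8] 0.84
scene bar_mid [397.  267.8] 0.77
scene holder [255.9 194. ] 0.69
scene home [254.7 193.5] 0.93
scene lens [256.6 164. ] 0.76
scene button_pivot [247.8 216.8] 0.6
scene button_tip [245.9 232.3] 0.59
scene spare_mid [360.8 301.9] 0.78
side bar_mid [331.5 236.8] 0.96
side bar_mid [250.1 388.1] 0.88
side bar_mid [228.8 265.1] 0.7
side holder [227.8 264.5] 0.7
side holder [288.8 191.6] 0.59
side home [284.1 193.4] 0.78
side home [289.1 193.5] 0.37
side lens [280.4 165.3] 0.83
side button_pivot [257.1 201.1] 0.61
side button_tip [240.1 212. ] 0.75
side spare_mid [252.4 324. ] 0.7
```

View pics/scene0.png

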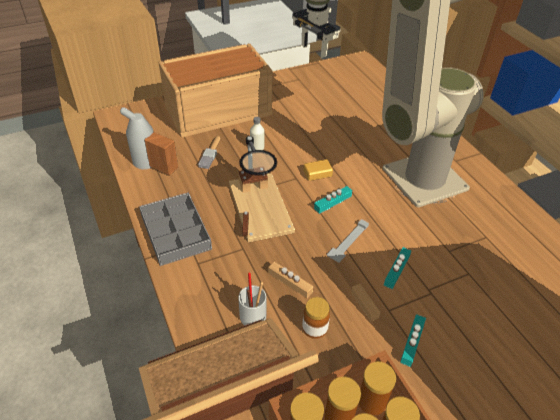

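View pics/side0.png

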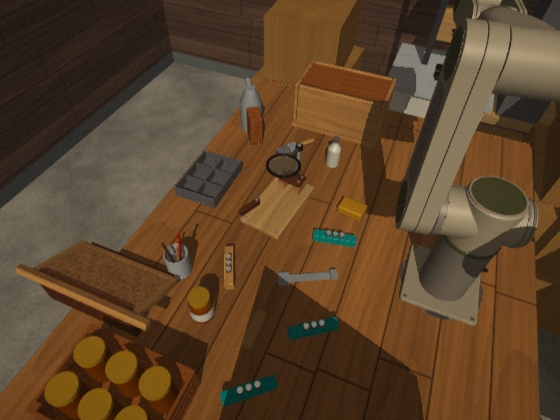

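Run:
```python
from h import *
for c in ['scene','side']:
    k=eyes.calibration(c); print(c,-k['R'].T@k['t'],k['R'][2],k['K'][0,0])
P={'a':[(291,280),(331.5,236.8)],'b':[(333.9,200.8),(228.8,265.1)],'b2':[(333.9,200.8),(331.5,236.8)],'c':[(397,267.8),(250.1,388.1)],'a2':[(291,280),(228.8,265.1)],'home':[(254.7,193.5),(284.1,193.4)],'lens':[(256.6,164),(280.4,165.3)],'piv':[(247.8,216.8),(257.1,201.1)],'tip':[(245.9,232.3),(240.1,212)],'spare':[(360.8,301.9),(252.4,324)],'holder':[(255.9,194),(288.8,191.6)]}
for n,(a,b) in P.items():
    r=[ray('scene',a),ray('side',b)];X=tri(r);print(n,X.round(4),[round(float(np.linalg.norm(np.cross(X-o,d)))*1000,1) for o,d in r])
```

```text
scene [1.04211933 1.02631908 1.2254435 ] [-0.3061254  -0.63686051 -0.70759871] 530.6828285214673
side [0.25305498 0.77853634 1.04461823] [ 0.23941846 -0.61045969 -0.75499521] 390.2885468172952
a [ 0.4188 -0.2083 -0.4157] [119.6, 119.6]
b [0.5334 0.3237 0.3279] [54.4, 54.4]
b2 [ 0.3573 -0.0107  0.024 ] [3.5, 3.5]
c [0.4114 0.4914 0.2008] [74.2, 74.2]
a2 [0.6181 0.2162 0.0169] [3.9, 3.9]
home [ 0.5765 -0.1467  0.0132] [1.7, 1.7]
lens [ 0.5832 -0.1119  0.1741] [1.1, 1.1]
piv [ 0.642  -0.0499  0.031 ] [4.7, 4.7]
tip [0.6737 0.0179 0.0363] [0.6, 0.6]
spare [0.4722 0.3586 0.0112] [2.3, 2.3]
holder [ 0.5668 -0.1666 -0.0016] [4.9, 4.9]
```

The scene picture shows the wooden cup bar at (291,280), side (229,265). The holder with the lens is at (258,190), the button is at about (246,225), the turquoise look-alikes are elsewhere, and the jar and tin stand near the bar. Next I'll bring the wrist camera over the scene.

```bash
cat >> h.py <<'E'
def plan(p1,R1,N=None,p0=None,R0=None):
    s=robot.read_state()
    p0=np.array(s['tool_pos']) if p0 is None else p0; R0=Ro.from_rotvec(s['orientation']) if R0 is None else R0
    rv=(R0.inv()*R1).as_rotvec(); dp=np.array(p1)-p0
    for n in range(N or 1,200):
        M=sum((R0*Ro.from_rotvec(rv*k/n)).as_matrix() for k in range(n))
        d=np.linalg.solve(M,dp)/.03; a=np.degrees(rv)/n/6
        if N or (np.linalg.norm(d)<1 and np.abs(a).max()<.95): break
    print(n,'rows',d.round(3),a.round(3)); return n,d,a
def tool(yaw,lean=0,lean_dir=None):
    "tool down; closing line y at yaw(deg); lean_dir: horizontal unit dir towards which the fingers reach (tool z tilts that way)"
    y=np.array([np.cos(np.radians(yaw)),np.sin(np.radians(yaw)),0]);z=np.array([0,0,-1.])
    if lean: z=z*np.cos(np.radians(lean))+np.sin(np.radians(lean))*np.array([*lean_dir,0])
    return Ro.from_matrix(np.c_[np.cross(y,z),y,z])
E
python3 - <<'E'
from h import *
s=robot.read_state();R=Ro.from_rotvec(s['orientation']).as_matrix();print(R.round(3))
k=eyes.calibration('wrist');c=-k['R'].T@k['t'];print('cam in tool',(R.T@(c-s['tool_pos'])).round(4),(R.T@k['R'].T).round(3),k['K'])
Rt=Ro.from_matrix(R)
n,d,a=plan([.153,-.58,.42],Rt)
for yaw in (0,90,45,-45,180,-90): print(yaw);plan([.55,.02,.45],tool(yaw),None,np.array([.153,-.58,.42]),Rt)
E
```

```text
[[ 0.967  0.255  0.   ]
 [ 0.255 -0.967 -0.   ]
 [ 0.     0.    -1.   ]]
cam in tool [ 0.0817  0.0002 -0.1655] [[-0.    -0.955 -0.296]
 [ 1.    -0.    -0.001]
 [ 0.001 -0.296  0.955]] [[370.69953287   0.         281.83733963]
 [  0.         370.69953287 205.39300728]
 [  0.           0.           1.        ]]
7 rows [ 0.    -0.001 -0.959] [-0.  0. -0.]
0
26 rows [ 0.987 -0.096 -0.038] [ 0.    -0.    -0.482]
90
35 rows [ 0.779  0.62  -0.029] [ 0.     0.    -0.787]
45
30 rows [ 0.928  0.273 -0.033] [ 0.     0.    -0.668]
-45
25 rows [ 0.863 -0.444 -0.04 ] [ 0.    -0.    -0.202]
180
28 rows [-0.039 -0.988 -0.036] [-0.    -0.     0.624]
-90
25 rows [ 0.633 -0.724 -0.04 ] [ 0.    -0.     0.098]
```

Run:
```python
from h import *
s=robot.read_state();R=Ro.from_rotvec(s['orientation'])
n,d,a=plan([.58,.08,.43],tool(-20),None,np.array([.153,-.58,.42]),R)
```

```text
28 rows [ 0.937 -0.263 -0.012] [ 0.    -0.    -0.329]
```

Request:
apply_moves(
  steps=[0,0,-0.95,0,0,0,100,0,0,-0.95,0,0,0,100,0,0,-0.95,0,0,0,100,0,0,-0.95,0,0,0,100,0,0,-0.95,0,0,0,100,0,0,-0.95,0,0,0,100,0,0,-0.95,0,0,0,100],
)

```text
t: 1.38
tool_pos: [0.153, -0.5799, 0.4197]
orientation: [3.115, 0.404, 0.0]
force: [-0.3, -0.4, 0.3]
opening: 0.093
gripper_force: 0.0
```

Request:
apply_moves(
  steps=[0.937,-0.263,-0.012,0,0,-0.329,100,0.937,-0.263,-0.012,0,0,-0.329,100,0.937,-0.263,-0.012,0,0,-0.329,100,0.937,-0.263,-0.012,0,0,-0.329,100,0.937,-0.263,-0.012,0,0,-0.329,100,0.937,-0.263,-0.012,0,0,-0.329,100,0.937,-0.263,-0.012,0,0,-0.329,100,0.937,-0.263,-0.012,0,0,-0.329,100,0.937,-0.263,-0.012,0,0,-0.329,100,0.937,-0.263,-0.012,0,0,-0.329,100],
)

```text
t: 2.22
tool_pos: [0.3786, -0.3949, 0.4217]
orientation: [2.999, 0.934, 0.0]
force: [0.9, -0.2, -0.3]
opening: 0.093
gripper_force: 0.0
```

Request:
apply_moves(
  steps=[0.937,-0.263,-0.012,0,0,-0.329,100,0.937,-0.263,-0.012,0,0,-0.329,100,0.937,-0.263,-0.012,0,0,-0.329,100,0.937,-0.263,-0.012,0,0,-0.329,100,0.937,-0.263,-0.012,0,0,-0.329,100,0.937,-0.263,-0.012,0,0,-0.329,100,0.937,-0.263,-0.012,0,0,-0.329,100,0.937,-0.263,-0.012,0,0,-0.329,100,0.937,-0.263,-0.012,0,0,-0.329,100],
)

```text
t: 2.97
tool_pos: [0.5166, -0.1725, 0.425]
orientation: [2.819, 1.386, 0.0]
force: [-0.4, -0.3, -0.0]
opening: 0.093
gripper_force: 0.0
```

Request:
apply_moves(
  steps=[0.937,-0.263,-0.012,0,0,-0.329,100,0.937,-0.263,-0.012,0,0,-0.329,100,0.937,-0.263,-0.012,0,0,-0.329,100,0.937,-0.263,-0.012,0,0,-0.329,100,0.937,-0.263,-0.012,0,0,-0.329,100,0.937,-0.263,-0.012,0,0,-0.329,100,0.937,-0.263,-0.012,0,0,-0.329,100,0.937,-0.263,-0.012,0,0,-0.329,100,0.937,-0.263,-0.012,0,0,-0.329,100],
)

```text
t: 3.72
tool_pos: [0.5802, 0.0814, 0.4282]
orientation: [2.571, 1.805, 0.0]
force: [1.2, -0.4, -0.2]
opening: 0.0929
gripper_force: 0.0
```

Run:
```python
from h import *
s=robot.read_state();print(s['t'],s['tool_pos'],s['q'])
k=eyes.calibration('wrist');np.savez('w1.npz',**k)
snap('wrist','w1.png')
for n in ['bar_mid','home','lens','button_pivot','button_tip','holder']:
    for d in eyes.place_of('wrist',n)[:2]: print(n,np.round(d['xy'],1),round(d['conf'],2),onz('wrist',d['xy'],.03,k).round(4))
print(eyes.search_frame('wrist','bar_mid')[:2])
```

```text
3.7167 [0.5801733  0.08135773 0.4281905 ] [ 5.18420730e-02  1.08571692e-01  1.13301279e+00 -4.33625516e-05
  1.89995928e+00  3.98471554e-01]
bar_mid [272.2  49.9] 0.87 [0.6128 0.2152 0.03  ]
bar_mid [60.8 68.2] 0.65 [0.3203 0.2952 0.03  ]
home [322.2 265.4] 0.64 [ 0.5755 -0.127   0.03  ]
lens [330.7 306.3] 0.9 [ 0.5651 -0.2065  0.03  ]
button_pivot [347.7 213.6] 0.88 [ 0.6422 -0.0538  0.03  ]
button_tip [354.6 164.8] 0.79 [0.6752 0.0184 0.03  ]
holder [322.7 278.1] 0.76 [ 0.5689 -0.1498  0.03  ]
[{'rect': [233.4, 5.5, 81.2, 82.2], 'conf': 0.64}, {'rect': [24.5, 18.6, 69.4, 92.2], 'conf': 0.63}]
```

View pics/w1.png

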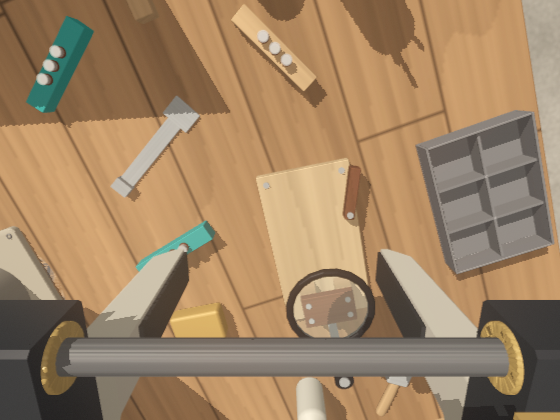

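Wrist picture: the cup bar runs from (240,10) to (312,88). The holder board's outer corners are about (258,178) and (347,160), the button spans (350,214) to (354,166), and the lens rim is at (331,306). I'll refine the corners on an enlarged crop.

Run:
```python
import cv2,numpy as np
im=cv2.imread('pics/w1.png')
a=cv2.resize(im[0:100,220:330],None,fx=5,fy=5,interpolation=cv2.INTER_CUBIC)[:, :400]
a=cv2.resize(im[0:100,225:325],None,fx=4,fy=4,interpolation=cv2.INTER_CUBIC)
b=cv2.resize(im[150:300,250:380],None,fx=3,fy=4,interpolation=cv2.INTER_CUBIC)
o=np.zeros((600,795,3),np.uint8);o[:400,:400]=a;o[:,405:405+390]=b
for i in range(0,100,10): cv2.putText(o,str(225+i),(i*4,412),0,.35,(255,255,255));cv2.putText(o,str(i),(376,i*4+4),0,.3,(0,0,255))
for i in range(0,130,10): cv2.putText(o,str(250+i),(405+i*3,596),0,.3,(0,0,255))
for i in range(0,150,10): cv2.putText(o,str(150+i),(770,i*4+4),0,.3,(0,0,255))
cv2.imwrite('pics/c1.png',o)
```

```text
(no output)
```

View pics/c1.png

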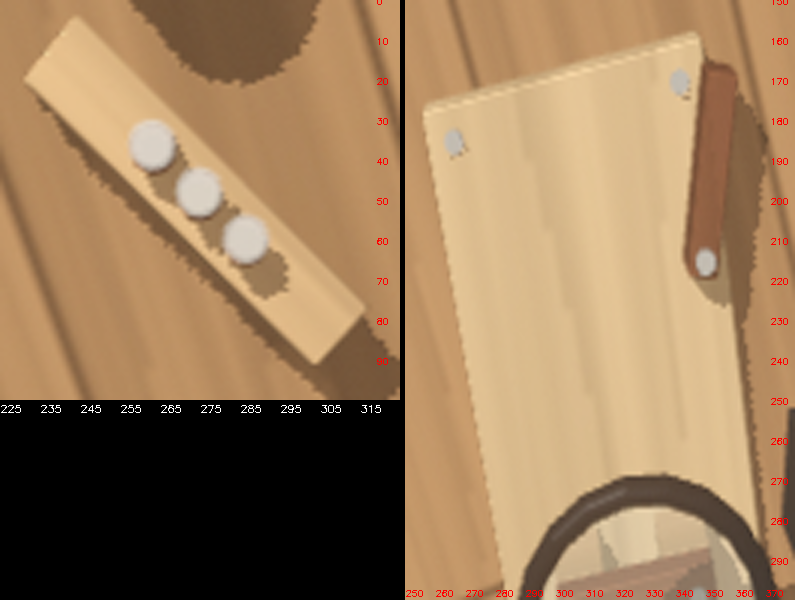

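Run:
```python
from h import *
from scipy.optimize import least_squares
k=dict(np.load('w1.npz'))
f=lambda uv,z:onz('wrist',uv,z,k)
bar=[f(u,.03) for u in [(243.75,4.25),(231.25,20),(303.75,90.75),(316.5,77)]]
for b in bar: print(b.round(4))
c=np.mean(bar,0); v=(bar[2]+bar[3]-bar[0]-bar[1])/2; print('bar c',c,'L',np.linalg.norm(v),'W',np.linalg.norm(bar[0]-bar[1]),np.linalg.norm(bar[2]-bar[3]),'dir',v/np.linalg.norm(v),np.degrees(np.arctan2(v[1],v[0])))
L=f((256.3,178),.018);Rr=f((347.3,160.5),.018);L2=f((283.3,297.5),.018);r1=f((360,232.5),.018);r2=f((367.3,275),.018)
pv=f((350,215.75),.0435);tp=f((354.7,167.3),.0425)
print('end w',np.linalg.norm(L-Rr),L,Rr,'piv',pv,'tip',tp,np.linalg.norm(pv-tp))
def res(q):
    x,y,t=q;a=np.array([np.cos(t),np.sin(t)]);b=np.array([-a[1],a[0]]);O=np.array([x,y])
    h=lambda P:np.array([(P[:2]-O)@a,(P[:2]-O)@b])
    return np.r_[h(L)-[-.2,-.075],h(Rr)-[-.2,.075],h(L2)[1]+.075,h(r1)[1]-.075,h(r2)[1]-.075,h(pv)-[-.117,.06]]
s=least_squares(res,[.57,-.16,np.radians(-110)]);x,y,t=s.x
print('holder',x,y,np.degrees(t),(s.fun*1000).round(1))
a=np.array([np.cos(t),np.sin(t)]);b=np.array([-a[1],a[0]]);H=lambda X:(np.array([x,y])+a*X[0]+b*X[1])
print('home',H((-.035,0)),'lens',H((-.045,0)))
w=(tp-pv)[:2];print('button',np.degrees(np.arctan2(-(w@b),-(w@a))))
# check from fixed cams
for n,X,sc,sd in [('home',[*H((-.035,0)),.033],(254.7,193.5),(284.1,193.4)),('lens',[*H((-.045,0)),.172],(256.6,164),(280.4,165.3)),('piv',[*H((-.117,.06)),.0305],(247.8,216.8),(257.1,201.1)),('bar',[c[0],c[1],.015],(291,280),(228.8,265.1))]:
    print(n,proj('scene',X).round(1),sc,proj('side',X).round(1),sd)
```

```text
[0.5964 0.2825 0.03  ]
[0.573  0.2702 0.03  ]
[0.6369 0.1481 0.03  ]
[0.6602 0.1597 0.03  ]
bar c [0.6166109  0.21512602 0.03      ] L 0.13809644610312669 W 0.026388420309839806 0.026087051972078123 dir [ 0.46223111 -0.8867595   0.        ] -62.46882923652065
end w 0.14587403265000387 [0.52370396 0.04810342 0.018     ] [0.66787198 0.02585899 0.018     ] piv [ 0.64376799 -0.053383    0.0435    ] tip [0.67278395 0.01780906 0.0425    ] 0.07688455492422064
holder 0.568022068397798 -0.1609983826846978 -98.05363310844255 [-0.8  1.8  1.  -2.3 -0.  -0.2  0.8 -0.2 -0.1]
home [ 0.57292557 -0.12634358] lens [ 0.57432657 -0.1164422 ]
button -14.120851533816408
home [258.2 193.3] (254.7, 193.5) [283.3 193.2] (284.1, 193.4)
lens [258.6 162.5] (256.6, 164) [283.3 166. ] (280.4, 165.3)
piv [246.3 214.9] (247.8, 216.8) [256.8 201.6] (257.1, 201.1)
bar [290.6 278.7] (291, 280) [229.1 266.6] (228.8, 265.1)
```

Run:
```python
from h import *
snap('scene');snap('side')
for n in ['jar','tin','spare_mid','hivetool']:
    A=eyes.place_of('scene',n)[:2];B=eyes.place_of('side',n)[:2]
    for i in A:
        for j in B:
            r=[ray('scene',i['xy']),ray('side',j['xy'])];X=tri(r);e=np.linalg.norm(np.cross(X-r[0][0],r[0][1]))
            if e<.012: 
                d=X[:2]-[.6166,.2151];u=np.array([.4622,-.8868]);print(n,X.round(3),round(e,4),'bar frame',(d@u).round(3),(d@[-u[1],u[0]]).round(3),i['conf'],j['conf'])
c=np.array([.6166,.2151]);u=np.array([.4622,-.8868]);
lean=35;R=tool(-62.5+90-0,lean,u);print(R.as_matrix().round(2))
g=np.array([*(c-.052*u),.022]);z=R.as_matrix()[:,2];p=g+.0188*z
print('grasp tcp',p)
pre=p-.09*z
plan(pre,R);plan(p,R,None,pre,R)
```

```text
jar [0.616 0.383 0.009] 0.0042 bar frame -0.149 0.077 0.92 0.73
tin [0.756 0.281 0.007] 0.0037 bar frame 0.006 0.154 0.59 0.79
spare_mid [0.471 0.352 0.002] 0.0004 bar frame -0.189 -0.066 0.71 0.81
spare_mid [0.394 0.159 0.016] 0.0013 bar frame -0.053 -0.223 0.7 0.55
hivetool [0.387 0.156 0.016] 0.0008 bar frame -0.054 -0.231 0.78 0.59
[[-0.38  0.89  0.26]
 [ 0.73  0.46 -0.51]
 [-0.57  0.   -0.82]]
grasp tcp [0.5975472  0.25164985 0.00660005]
15 rows [ 0.704 -0.063  0.61 ] [-0.161 -0.366 -0.511]
3 rows [ 0. -0.  1.] [0. 0. 0.]
```

Run:
```python
from h import *
c=np.array([.6166,.2151]);u=np.array([.4622,-.8868])
R=tool(27.5);g=c-.010*u
print(g);plan([*g,.10],R);plan([*g,.004],R,4,np.array([*g,.10]),R)
```

```text
[0.611978 0.223968]
13 rows [0.377 0.097 0.842] [ 0.     0.    -0.609]
4 rows [0.  0.  0.8] [0. 0. 0.]
```

Request:
apply_moves(
  steps=[0.377,0.097,0.842,0,0,-0.609,66,0.377,0.097,0.842,0,0,-0.609,66,0.377,0.097,0.842,0,0,-0.609,66,0.377,0.097,0.842,0,0,-0.609,66,0.377,0.097,0.842,0,0,-0.609,66,0.377,0.097,0.842,0,0,-0.609,66,0.377,0.097,0.842,0,0,-0.609,66,0.377,0.097,0.842,0,0,-0.609,66,0.377,0.097,0.842,0,0,-0.609,66,0.377,0.097,0.842,0,0,-0.609,66,0.377,0.097,0.842,0,0,-0.609,66,0.377,0.097,0.842,0,0,-0.609,66],
)

```text
t: 5.62
tool_pos: [0.6138, 0.2131, 0.1239]
orientation: [1.709, 2.636, 0.0]
force: [0.8, -0.2, -0.3]
opening: 0.0613
gripper_force: 0.0
```

Request:
apply_moves(
  steps=[0.377,0.097,0.842,0,0,-0.609,66,0,0,0,0,0,0,66,0,0,0,0,0,0,66],
)

```text
t: 5.87
tool_pos: [0.6103, 0.2239, 0.0981]
orientation: [-1.628, -2.683, 0.005]
force: [-0.7, 0.4, 0.5]
opening: 0.061
gripper_force: 0.0
```

Run:
```python
from h import *
s=robot.read_state();print(s['t'],s['tool_pos'],s['opening'],s['q'])
k=eyes.calibration('wrist');im=snap('wrist','w2.png')
for d in eyes.place_of('wrist','bar_mid')[:2]: print(np.round(d['xy'],1),round(d['conf'],2),onz('wrist',d['xy'],.015,k).round(4))
c=np.array([.6166,.2151]);u=np.array([.4622,-.8868]);v=np.array([-u[1],u[0]])
for sx in (-.07,.07):
  for sy in (-.014,.014): print(proj('wrist',[*(c+sx*u+sy*v),.03]).round(1))
plan([*(c-.01*u),.004],tool(27.5))
```

```text
5.8667 [0.61027668 0.2238708  0.09811622] 0.061022333793273806 [ 2.72863227e-01  3.48427558e-01  1.45868432e+00 -2.04325676e-04
  1.33868373e+00 -2.07106127e-01]
[287.  227.8] 0.8 [0.6172 0.2155 0.015 ]
[259.6 127.6]
[304.1 127.5]
[263.3 319.9]
[301.1 319.8]
4 rows [ 0.006 -0.008  0.815] [ 0.005  0.002 -0.003]
```

View pics/w2.png

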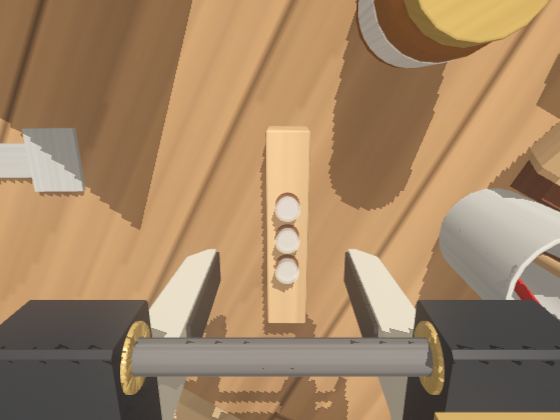

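The view shows the bar between the fingers, square to them and about 3 mm to the right (columns 268 to 309, finger midline about 282). I'll descend with a small shift and grip.

Request:
apply_moves(
  steps=[0,0.03,0.8,0,0,0,66,0,0.03,0.8,0,0,0,66,0,0.03,0.8,0,0,0,66,0,0.02,0.7,0,0,0,66,0,0,0,0,0,0,66,0,0,0,0,0,0,15,0,0,0,0,0,0,15,0,0,0,0,0,0,15,0,0,0,0,0,0,15,0,0,0,0,0,0,15,0,0,0,0,0,0,15],
  grip_force=30,
)

```text
t: 6.88
tool_pos: [0.6155, 0.2257, 0.0081]
orientation: [1.628, 2.685, 0.002]
force: [-0.7, -0.8, 4.0]
opening: 0.0278
gripper_force: 30.0
```

```bash
cat >> h.py <<'E'
th=np.radians(-98.05);HO=np.array([.5680,-.1610]);ha=np.array([np.cos(th),np.sin(th)]);hb=np.array([-ha[1],ha[0]])
def H(x,y,z): return np.array([*(HO+ha*x+hb*y),z])
def toH(p): d=np.array(p)[:2]-HO; return np.array([d@ha,d@hb,p[2]])
E
python3 - <<'E'
from h import *
s=robot.read_state();print(s['t'],s['tool_pos'],s['opening'],s['gripper_force'],s['force'])
p=np.array(s['tool_pos']);R=Ro.from_rotvec(s['orientation'])
up=p+[0,0,.13];R2=tool(-8.05);gx=-.155-.010
q=H(gx,0,.13); print(q)
plan(up,R,5)
plan(q,R2,None,up,R); plan(H(gx,0,p[2]+.018+.001),R2,5,q,R2)
E
```

```text
6.8833 [0.61553435 0.22571227 0.00812832] 0.02777447908894077 29.98211145401001 [-0.7139092  -0.75354909  3.95180464]
[0.59110614 0.00237413 0.13      ]
5 rows [-0.     0.001 -0.867] [0. 0. 0.]
8 rows [-0.903 -0.297  0.034] [ 0.002 -0.     0.741]
5 rows [0.    0.    0.686] [0. 0. 0.]
```

Request:
apply_moves(
  steps=[0,0,-0.87,0,0,0,15,0,0,-0.87,0,0,0,15,0,0,-0.87,0,0,0,15,0,0,-0.87,0,0,0,15,0,0,-0.87,0,0,0,15,-0.72,-0.24,0.03,0,0,0.593,15,-0.72,-0.24,0.03,0,0,0.593,15,-0.72,-0.24,0.03,0,0,0.593,15,-0.72,-0.24,0.03,0,0,0.593,15,-0.72,-0.24,0.03,0,0,0.593,15],
)

```text
t: 7.72
tool_pos: [0.6187, 0.1112, 0.1329]
orientation: [2.028, 2.399, 0.0]
force: [-0.4, 0.0, -1.3]
opening: 0.0275
gripper_force: 30.0
```

Request:
apply_moves(
  steps=[-0.72,-0.24,0.03,0,0,0.593,15,-0.72,-0.24,0.03,0,0,0.593,15,-0.72,-0.24,0.03,0,0,0.593,15,-0.72,-0.24,0.03,0,0,0.593,15,-0.72,-0.24,0.03,0,0,0.593,15,0,0,0,0,0,0,15,0,0,0,0,0,0,15],
)

```text
t: 8.3
tool_pos: [0.5876, 0.0022, 0.1284]
orientation: [-2.373, -2.059, -0.0]
force: [0.0, -0.1, -0.7]
opening: 0.0277
gripper_force: 30.0
```

Run:
```python
from h import *
s=robot.read_state();p=np.array(s['tool_pos']);R=Ro.from_rotvec(s['orientation'])
print(s['t'],p,s['opening'],s['force'],toH(p),(tool(-8.05).inv()*R).as_rotvec(True))
plan(H(-.165,0,.060),tool(-8.05));
k=eyes.calibration('wrist');snap('wrist','w3.png')
```

```text
8.3 [0.58758112 0.00218023 0.12839276] 0.02766902099354157 [ 0.02860095 -0.12105459 -0.73343622] [-0.16431438 -0.00346314  0.12839276] [0.00518594 0.00682922 0.06585277]
3 rows [0.008 0.039 0.76 ] [-0.    -0.    -0.004]
```

View pics/w3.png

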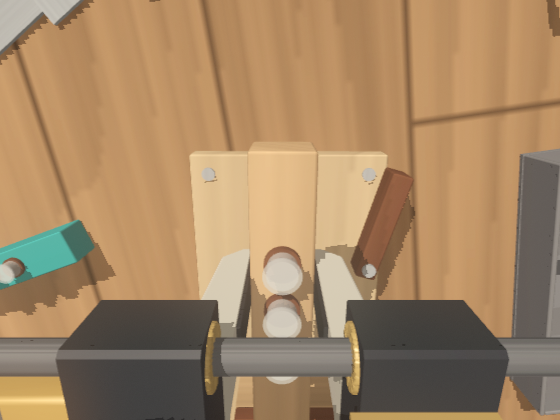

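The bar is held level over the board. The board's edge spans columns 191 to 385 (midline 288) against the tool midline 282, so I need about 4 mm in +y. Angles are aligned. Lowering now.

Request:
apply_moves(
  steps=[0,0.035,0.8,0,0,0,15,0,0.035,0.8,0,0,0,15,0,0.035,0.8,0,0,0,15,0,0.035,0.85,0,0,0,15,0,0,0,0,0,0,15,0,0,0,0,0,0,15],
)

```text
t: 8.85
tool_pos: [0.5912, 0.0037, 0.0296]
orientation: [-2.368, -2.061, 0.003]
force: [0.0, 0.1, -1.1]
opening: 0.0278
gripper_force: 30.0
```

Request:
apply_moves(
  steps=[0,0,0.06,0,0,0,15,0,0,0.04,0,0,0,15,0,0,0,0,0,0,15],
)

```text
t: 9.1
tool_pos: [0.5928, 0.0027, 0.0289]
orientation: [2.37, 2.06, 0.002]
force: [0.7, -1.0, -0.8]
opening: 0.0281
gripper_force: 30.0
```

Request:
apply_moves(
  steps=[0,0,0.06,0,0,0,15,0,0,0,0,0,0,15,0,0,0,0,0,0,15],
)

```text
t: 9.35
tool_pos: [0.5921, 0.0024, 0.0263]
orientation: [2.372, 2.06, 0.0]
force: [0.0, 0.2, -1.7]
opening: 0.0277
gripper_force: 30.0
```

Run:
```python
from h import *
s=robot.read_state();print(s['tool_pos'],s['force'])
s=robot.read_state();print(s['tool_pos'],toH(s['tool_pos']))
```

```text
[0.59209483 0.00243568 0.0262788 ] [ 0.02399226  0.22187007 -1.66078881]
[0.59209483 0.00243568 0.0262788 ] [-0.1651994   0.00097032  0.0262788 ]
```

Request:
apply_moves(
  steps=[0,0,0.06,0,0,0,15,0,0,0,0,0,0,15,0,0,0,0,0,0,15],
)

```text
t: 9.6
tool_pos: [0.5925, 0.0024, 0.0252]
orientation: [2.371, 2.06, 0.001]
force: [-2.7, -0.4, 5.7]
opening: 0.0278
gripper_force: 30.0
```

Request:
apply_moves(
  steps=[0,0,0,0,0,0,55,0,0,0,0,0,0,55,0,0,0,0,0,0,55,0.3,0,-0.8,0,0,0,55,0.5,0,-0.8,0,0,0,55,0.5,0,-0.8,0,0,0,55,0.5,0,-0.8,0,0,0,55,0,0,0,0,0,0,55,0,0,0,0,0,0,55],
)

```text
t: 10.35
tool_pos: [0.6011, 0.0567, 0.1222]
orientation: [2.368, 2.06, 0.005]
force: [-0.4, 0.2, 0.1]
opening: 0.051
gripper_force: 0.0
```

Run:
```python
from h import *
s=robot.read_state();print(s['t'],s['tool_pos'],toH(s['tool_pos']),s['opening'],s['force'])
R=tool(-8.05,35,ha);z=R.as_matrix()[:,2]
g=H(-.207,.001,.042);p=g+.0188*z;pre=p-.07*z
print(toH(p),toH(pre))
n,d,a=plan(pre,R,8);plan(p,R,3,pre,R)
snap('wrist','w4.png')
for d in eyes.place_of('wrist','bar_mid')[:2]: X=onz('wrist',d['xy'],.033);print(np.round(d['xy'],1),round(d['conf'],2),toH(X))
```

```text
10.35 [0.60109997 0.05665091 0.12217309] [-0.22014146  0.00229458  0.12217309] 0.05099408421493214 [-0.39721302  0.21653626  0.06613794]
[-0.19621676  0.001       0.02659994] [-0.23636711  0.001       0.08394058]
8 rows [ 0.109 -0.006  0.138] [ 0.005 -0.73   0.001]
3 rows [-0.    -0.     0.778] [0. 0. 0.]
[281.9 292.3] 0.84 [-0.15352872 -0.00080826  0.033     ]
[  2.7 325.5] 0.76 [-0.12353294 -0.22172248  0.033     ]
```

View pics/w4.png

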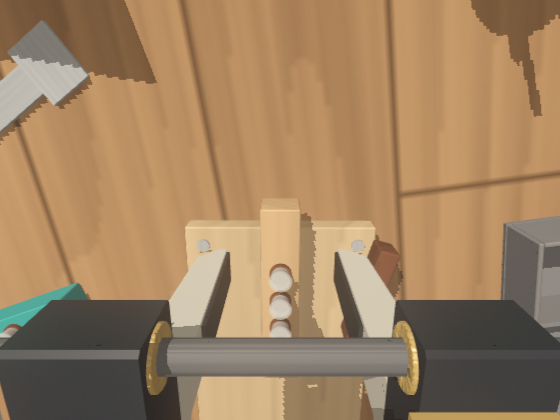

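The bar lies on the board, centred: bar midline 280 against board midline 280.5 (board edge 187 to 374). Next I'll lean the tool and regrasp the outer end.

Request:
apply_moves(
  steps=[0.11,-0.02,0.14,0,-0.73,0,55,0.11,-0.02,0.14,0,-0.73,0,55,0.11,-0.02,0.14,0,-0.73,0,55,0.11,-0.02,0.14,0,-0.73,0,55,0.11,0,0.14,0,-0.73,0,55,0.11,0,0.14,0,-0.73,0,55,0.11,0,0.14,0,-0.73,0,55,0.11,0,0.14,0,-0.73,0,55,0,0,0,0,0,0,55,0,0,0,0,0,0,55],
)

```text
t: 11.28
tool_pos: [0.5976, 0.0722, 0.078]
orientation: [2.014, 1.755, -0.643]
force: [0.3, -0.3, -0.7]
opening: 0.051
gripper_force: 0.0
```

Run:
```python
from h import *
s=robot.read_state();print(s['t'],toH(s['tool_pos']),s['force'],s['q'],(tool(-8.05,35,ha).inv()*Ro.from_rotvec(s['orientation'])).as_rotvec(True))
R=tool(-8.05,35,ha);z=R.as_matrix()[:,2]
plan(H(-.207,.001,.042)+.0188*z,R,3)
```

```text
11.2833 [-0.23509265 -0.00336226  0.0780096 ] [ 0.29491807 -0.34345737 -0.65300238] [ 0.3537168   0.54375835  1.37615752 -0.52891285  1.55057168  0.59150585] [ 0.22406213 -0.11123914 -0.26741213]
3 rows [-0.025  0.05   0.716] [-0.012  0.006  0.015]
```

Request:
apply_moves(
  steps=[-0.02,0.013,0.74,0,0,0,55,-0.02,0.013,0.74,0,0,0,55,-0.02,0.013,0.74,0,0,0,55,0,0,0,0,0,0,55,0,0,0,0,0,0,55],
)

```text
t: 11.7
tool_pos: [0.5942, 0.0313, 0.0279]
orientation: [2.019, 1.75, -0.638]
force: [-0.5, -0.4, 0.3]
opening: 0.0511
gripper_force: 0.0
```

Run:
```python
from h import *
s=robot.read_state();print(s['t'],toH(s['tool_pos']),s['force'],s['opening'])
snap('wrist','w5.png')
```

```text
11.7 [-0.19407471 -0.00094196  0.02790535] [-0.48747062 -0.3815214   0.29844468] 0.0511205325965306
```

View pics/w5.png

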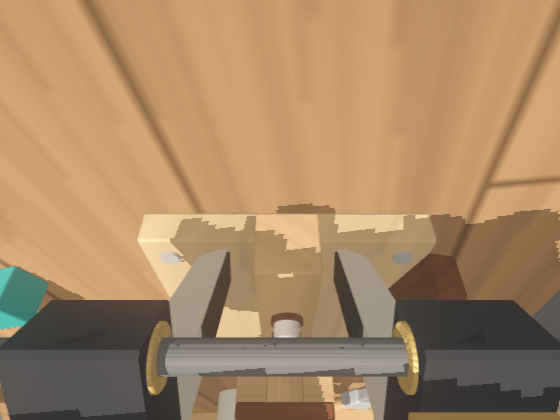

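The bar and board midlines are both at column about 287 and the tool midline is at 282, so I'll shift +2.4 mm, close, and slide 75 mm.

Request:
apply_moves(
  steps=[0,0.08,0,0,0,0,55,0,0,0,0,0,0,55,0,0,0,0,0,0,15,0,0,0,0,0,0,15,0,0,0,0,0,0,15,0,0,0,0,0,0,15],
  grip_force=25,
)

```text
t: 12.25
tool_pos: [0.5976, 0.0329, 0.0281]
orientation: [2.015, 1.751, -0.636]
force: [-0.6, 1.8, 0.1]
opening: 0.0291
gripper_force: 0.5
```

Request:
apply_moves(
  steps=[-0.41,0,0.287,0,0,0,15,-0.41,0,0.287,0,0,0,15,-0.41,0,0.287,0,0,0,15,-0.41,0,0.287,0,0,0,15,-0.41,0,0.287,0,0,0,15,0,0,0,0,0,0,15,0,0,0,0,0,0,15],
)

```text
t: 12.83
tool_pos: [0.5863, -0.0434, 0.028]
orientation: [2.017, 1.749, -0.637]
force: [-0.6, -0.1, -0.3]
opening: 0.0279
gripper_force: 25.0
```

Run:
```python
from h import *
s=robot.read_state();print(s['t'],toH(s['tool_pos']),s['force'],s['opening'],(tool(-8.05,35,ha).inv()*Ro.from_rotvec(s['orientation'])).as_rotvec(True))
im=snap('side');im2=snap('scene');iw=snap('wrist')
for c in ('side','scene'):
  for d in eyes.place_of(c,'bar_mid')[:3]: print(c,d['xy'],d['conf'],toH(onz(c,d['xy'],.033)).round(4))
a=cv2.resize(im[140:240,210:330],(480,400),interpolation=2);b=cv2.resize(iw,(400,300));b2=cv2.resize(im2[140:240,210:310],(320,320),interpolation=2)
o=np.zeros((600,800,3),np.uint8);o[:400,:480]=a;o[:320,480:]=b2;o[320:600,400+27:]=cv2.resize(iw,(373,280));cv2.imwrite('pics/c2.png',o[:,:,::-1])
```

```text
12.8333 [-0.11905739  0.00168995  0.02800268] [-0.64143528 -0.07843796 -0.3053529 ] 0.027857038389264805 [ 0.09015118 -0.04861295  0.08788182]
side [311.8, 326.0] 0.91 [-0.4277 -0.3145  0.033 ]
side [331.4, 235.7] 0.71 [-0.1179 -0.2282  0.033 ]
side [247.6, 389.4] 0.63 [-0.6554 -0.2541  0.033 ]
scene [335.2, 201.9] 0.9 [-0.1382 -0.2277  0.033 ]
scene [411.9, 339.7] 0.61 [-0.6593 -0.2411  0.033 ]
scene [263.9, 204.0] 0.57 [-0.0874 -0.0049  0.033 ]
```

View pics/c2.png

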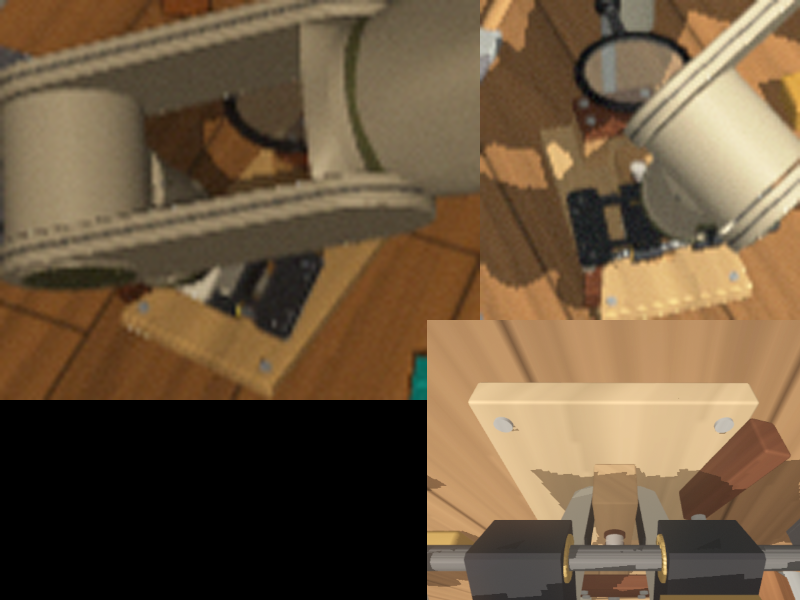

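The bar is on the board, in line with it (bar midline 615, board midline 613 in the composite), with its inner end just outside the mouth. The lens is clear, so I'll insert.

Request:
apply_moves(
  steps=[-0.205,0,0.143,0,0,0,15,-0.205,0,0.143,0,0,0,15,-0.205,0,0.143,0,0,0,15,-0.205,0,0.143,0,0,0,15,-0.137,0,0.096,0,0,0,15,0,0,0,0,0,0,15],
)

```text
t: 13.58
tool_pos: [0.5816, -0.0778, 0.028]
orientation: [2.016, 1.749, -0.637]
force: [-0.4, 0.0, -1.1]
opening: 0.0278
gripper_force: 24.9
```

Request:
apply_moves(
  steps=[-0.082,0,0.057,0,0,0,15,-0.082,0,0.057,0,0,0,15,0,0,0,0,0,0,15],
)

```text
t: 13.83
tool_pos: [0.5812, -0.0828, 0.0281]
orientation: [2.015, 1.75, -0.636]
force: [0.1, -0.4, -1.0]
opening: 0.0277
gripper_force: 25.0
```

Request:
apply_moves(
  steps=[-0.082,0,0.057,0,0,0,15,0,0,0,0,0,0,15],
)

```text
t: 14.0
tool_pos: [0.5811, -0.0848, 0.0281]
orientation: [2.015, 1.751, -0.635]
force: [0.9, 2.8, -0.5]
opening: 0.0277
gripper_force: 25.0
```

Request:
apply_moves(
  steps=[-0.055,0,0.038,0,0,0,15,0,0,0,0,0,0,15],
)

```text
t: 14.17
tool_pos: [0.5812, -0.0849, 0.028]
orientation: [2.017, 1.753, -0.632]
force: [-0.1, 13.0, 0.8]
opening: 0.0279
gripper_force: 25.0
```

Request:
apply_moves(
  steps=[-0.055,0,0.038,0,0,0,15,0,0,0,0,0,0,15],
)

```text
t: 14.33
tool_pos: [0.5813, -0.0852, 0.0281]
orientation: [2.017, 1.754, -0.629]
force: [-2.0, 21.6, 3.0]
opening: 0.0279
gripper_force: 25.0
```

Contact force rises along the insertion direction (21 N) and motion has stopped, so the bar is home. Easing off, releasing and retreating along the tool axis.

Request:
apply_moves(
  steps=[0.055,0,-0.038,0,0,0,15,0,0,0,0,0,0,50,0,0,0,0,0,0,50,0,0,0,0,0,0,50,0,0,-0.6,0,0,0,50,0,0,-0.9,0,0,0,50,0,0,-0.9,0,0,0,50,0,0,-0.9,0,0,0,50,0,0,-0.9,0,0,0,50,0,0,0,0,0,0,50],
)

```text
t: 15.17
tool_pos: [0.594, -0.0133, 0.1368]
orientation: [2.014, 1.748, -0.625]
force: [1.4, 0.2, 0.8]
opening: 0.0466
gripper_force: 0.0
```

Run:
```python
from h import *
s=robot.read_state();print(s['t'],toH(s['tool_pos']),s['force'],s['opening'])
k=eyes.calibration('wrist');im=snap('wrist')
for x,y,z in [(-.105,-.014,.048),(-.105,.014,.048),(-.2,-.075,.018),(-.2,.075,.018),(-.117,.06,.0425)]: print((x,y,z),proj('wrist',H(x,y,z)).round(1))
for n in ['bar_mid','button_tip','button_pivot']:
  for d in eyes.place_of('wrist',n)[:1]: print(n,d['xy'],d['conf'],toH(onz('wrist',d['xy'],.032)).round(4))
cv2.imwrite('pics/w6.png',im[:,:,::-1])
```

```text
15.1667 [-0.14985572  0.00502279  0.13675081] [1.41107415 0.16824666 0.76631052] 0.046595127661389464
(-0.105, -0.014, 0.048) [257.4 189.9]
(-0.105, 0.014, 0.048) [295.8 189.7]
(-0.2, -0.075, 0.018) [144.5  43.2]
(-0.2, 0.075, 0.018) [405.5  42.9]
(-0.117, 0.06, 0.0425) [360.8 172.8]
bar_mid [276.7, 225.2] 0.89 [-0.0386 -0.0023  0.032 ]
button_tip [413.8, 68.2] 0.9 [-0.1929  0.0744  0.032 ]
button_pivot [356.2, 160.9] 0.68 [-0.1204  0.0529  0.032 ]
```

View pics/w6.png

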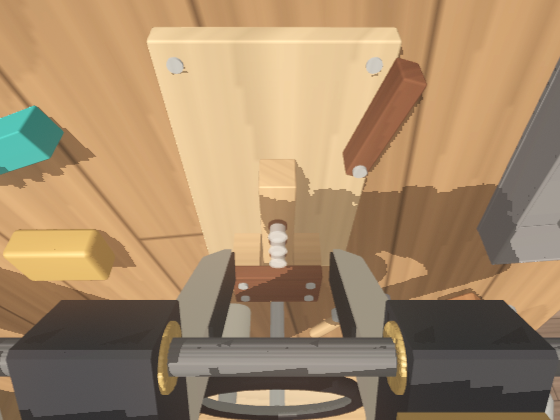

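The picture shows the bar in the pocket, straight. Its outer end's top edge is at about row 187, the pivot rivet is at (360,172) where predicted, and the button points out to (413,70). I'll check the depth numerically.

Run:
```python
from h import *
im=cv2.imread('pics/w6.png').astype(float)
g=im[:,268:288].mean(axis=(1,2));d=np.diff(g)
print([(i,round(g[i])) for i in range(150,200)])
for x in (-.103,-.105,-.107,-.109): print(x,proj('wrist',H(x,0,.048)).round(1),proj('wrist',H(x,0,.018)).round(1))
print(proj('wrist',H(-.2,0,.018)).round(1),proj('wrist',H(0,0,.068)).round(1)); g2=im[:,268:288].mean(axis=(1,2)); print([(i,round(g2[i])) for i in range(22,50)])
```

```text
[(150, 200), (151, 200), (152, 200), (153, 200), (154, 200), (155, 200), (156, 200), (157, 200), (158, 197), (159, 178), (160, 188), (161, 188), (162, 188), (163, 189), (164, 189), (165, 190), (166, 190), (167, 190), (168, 190), (169, 191), (170, 191), (171, 191), (172, 190), (173, 190), (174, 190), (175, 190), (176, 190), (177, 191), (178, 191), (179, 191), (180, 192), (181, 192), (182, 193), (183, 194), (184, 194), (185, 196), (186, 212), (187, 220), (188, 200), (189, 196), (190, 196), (191, 196), (192, 196), (193, 196), (194, 196), (195, 196), (196, 195), (197, 191), (198, 186), (199, 169)]
-0.103 [281.5 193.8] [281.7 163.7]
-0.105 [281.5 192. ] [281.6 161.9]
-0.107 [281.5 190.2] [281.6 160. ]
-0.109 [281.5 188.4] [281.6 158.1]
[281.5  42.7] [281.6 283.3]
[(22, 151), (23, 151), (24, 151), (25, 151), (26, 156), (27, 186), (28, 193), (29, 195), (30, 196), (31, 198), (32, 199), (33, 200), (34, 202), (35, 203), (36, 204), (37, 205), (38, 205), (39, 209), (40, 220), (41, 227), (42, 221), (43, 213), (44, 205), (45, 205), (46, 205), (47, 205), (48, 205), (49, 205)]
```

Run:
```python
from h import *
k=dict(np.load('w1.npz'))
for a,b in [((418,147),(210,243)),((457,273),(189,195))]:
    r=[ray('wrist',a,k),ray('scene',b)];X=tri(r);print('tray',X.round(3),toH(X).round(3),np.linalg.norm(np.cross(X-r[0][0],r[0][1])).round(4))
R=tool(-8.05,35,ha)
p1=H(-.150,.001,.125);p2=H(-.130,0,.036)
s=robot.read_state();plan(p2,R,6)
print((R.inv()*Ro.from_rotvec(s['orientation'])).as_rotvec(True), R.inv().apply([*ha,0])/.03*.001)
```

```text
tray [0.78  0.006 0.02 ] [-0.195  0.187  0.02 ] 0.0045
tray [ 0.782 -0.212  0.032] [0.021 0.219 0.032] 0.0036
6 rows [ 0.226 -0.007  0.479] [-0.003  0.002  0.001]
[ 0.09725961 -0.08622307 -0.04821148] [-2.73050681e-02  5.18879567e-18  1.91192145e-02]
```

Request:
apply_moves(
  steps=[0.226,-0.015,0.479,0,0,0,0,0.226,-0.015,0.479,0,0,0,0,0.226,-0.015,0.479,0,0,0,0,0.226,-0.015,0.479,0,0,0,0,0.226,-0.015,0.479,0,0,0,0,0.226,-0.015,0.479,0,0,0,0,0,0,0,0,0,0,0,0,0,0,0,0,0,0],
)

```text
t: 16.03
tool_pos: [0.5845, -0.0318, 0.0357]
orientation: [2.015, 1.752, -0.64]
force: [0.3, 0.3, -0.8]
opening: 0.0016
gripper_force: 0.0
```

Request:
apply_moves(
  steps=[-0.109,0,0.076,0,0,0,0,-0.109,0,0.076,0,0,0,0,-0.109,0,0.076,0,0,0,0,0,0,0,0,0,0,0],
)

```text
t: 16.37
tool_pos: [0.5846, -0.0438, 0.0385]
orientation: [2.016, 1.749, -0.634]
force: [-0.3, 0.2, 0.2]
opening: 0.0009
gripper_force: 0.0
```

Request:
apply_moves(
  steps=[-0.109,0,0.076,0,0,0,0,0,0,0,0,0,0,0],
)

```text
t: 16.53
tool_pos: [0.5837, -0.0476, 0.0379]
orientation: [2.016, 1.75, -0.635]
force: [-0.4, 0.6, -0.5]
opening: 0.0004
gripper_force: 0.0
```

Request:
apply_moves(
  steps=[-0.082,0,0.057,0,0,0,0,0,0,0,0,0,0,0],
)

```text
t: 16.7
tool_pos: [0.5838, -0.0485, 0.0378]
orientation: [2.016, 1.752, -0.632]
force: [-0.1, 8.8, 2.1]
opening: 0.0006
gripper_force: 4.3
```

Request:
apply_moves(
  steps=[-0.055,0,0.038,0,0,0,0,0,0,0,0,0,0,0],
)

```text
t: 16.87
tool_pos: [0.584, -0.0489, 0.0378]
orientation: [2.017, 1.754, -0.629]
force: [-1.4, 17.6, 3.8]
opening: 0.0006
gripper_force: 8.1
```

Request:
apply_moves(
  steps=[-0.055,0,0.038,0,0,0,0,0,0,0,0,0,0,0],
)

```text
t: 17.03
tool_pos: [0.5842, -0.0492, 0.0378]
orientation: [2.017, 1.755, -0.625]
force: [-0.9, 25.3, 5.2]
opening: 0.0004
gripper_force: 12.1
```

Request:
apply_moves(
  steps=[0.55,0,-0.38,0,0,0,0,0.4,0,-0.6,0,0,0,0,0,0,-0.7,0,0,0,0,0,0,0,0,0,0,0,0,0,0,0,0,0,0],
)

```text
t: 17.45
tool_pos: [0.591, -0.0018, 0.0632]
orientation: [2.014, 1.751, -0.633]
force: [-0.5, -0.2, 0.4]
opening: 0.0006
gripper_force: 0.0
```

Run:
```python
from h import *
s=robot.read_state();print(toH(s['tool_pos']))
R=tool(-8.05,35,ha);A=H(-.158,.114,.078);B=H(-.158,.114,.025)
plan(A,R,5);plan(B,R,3,A,R)
P=np.array([-.118,.06]);prev=np.array([-.158,.114]);t0=None
for t in [-14,2,18,34,50,62,74,84,90]:
    q=np.radians(t);e=np.array([-np.cos(q),-np.sin(q)]);n=np.array([-np.sin(q),np.cos(q)])
    c=P+.05*e+n*(.008+.0065*abs(np.sin(q))+.0175*abs(np.cos(q)))
    d=R.inv().apply(H(*c,0)-H(*prev,0))/.03;print(t,c.round(4),d.round(3));prev=c
```

```text
[-0.16088032  0.00049519  0.06324399]
5 rows [-0.072  0.757 -0.068] [ 0.006 -0.    -0.   ]
3 rows [ 0.338 -0.     0.482] [0. 0. 0.]
-14 [-0.1601  0.0979] [ 0.057 -0.538 -0.04 ]
2 [-0.1689  0.084 ] [ 0.24  -0.463 -0.168]
18 [-0.1738  0.0699] [ 0.134 -0.469 -0.094]
34 [-0.1741  0.0537] [ 0.008 -0.539 -0.005]
50 [-0.1687  0.0373] [-0.147 -0.548  0.103]
62 [-0.1609  0.0262] [-0.214 -0.37   0.15 ]
74 [-0.1501  0.0172] [-0.293 -0.299  0.205]
84 [-0.1394  0.012 ] [-0.292 -0.174  0.204]
90 [-0.1325  0.01  ] [-0.189 -0.066  0.133]
```

Request:
apply_moves(
  steps=[-0.072,0.757,-0.15,0,0,0,0,-0.072,0.757,-0.1,0,0,0,0,-0.072,0.757,-0.07,0,0,0,0,-0.072,0.757,-0.02,0,0,0,0,-0.072,0.757,0,0,0,0,0,0,0,0,0,0,0,0,0.338,0,0.482,0,0,0,0,0.338,0,0.482,0,0,0,0,0.338,0,0.482,0,0,0,0,0,0,0,0,0,0,0,0,0,0,0,0,0,0],
)

```text
t: 18.37
tool_pos: [0.6988, -0.0213, 0.0203]
orientation: [2.014, 1.754, -0.644]
force: [0.6, -0.3, 0.4]
opening: 0.0006
gripper_force: 0.0
```

Request:
apply_moves(
  steps=[0.03,-0.27,-0.02,0,0,0,0,0.03,-0.27,-0.02,0,0,0,0,0.12,-0.23,-0.084,0,0,0,0,0.12,-0.23,-0.084,0,0,0,0,0.067,-0.235,-0.047,0,0,0,0,0.067,-0.235,-0.047,0,0,0,0,0,0,0,0,0,0,0],
)

```text
t: 18.95
tool_pos: [0.6594, 0.0019, 0.024]
orientation: [2.014, 1.752, -0.636]
force: [-0.2, -0.2, -0.2]
opening: 0.0005
gripper_force: 0.0
```

Run:
```python
from h import *
s=robot.read_state();print(s['t'],toH(s['tool_pos']),s['force'])
k=eyes.calibration('wrist');im=snap('wrist','w7.png')
for n in ['button_tip','button_pivot','bar_mid']:
  for d in eyes.place_of('wrist',n)[:1]: print(n,d['xy'],d['conf'],toH(onz('wrist',d['xy'],.031,k)).round(4))
```

```text
18.95 [-0.17413017  0.06767205  0.02396823] [-0.21514457 -0.20819424 -0.24516074]
button_tip [218.9, 258.6] 0.73 [-0.1943  0.0392  0.031 ]
button_pivot [270.9, 323.0] 0.94 [-0.1166  0.0602  0.031 ]
```

Request:
apply_moves(
  steps=[0.004,-0.27,-0.003,0,0,0,0,0.004,-0.27,-0.003,0,0,0,0,-0.073,-0.274,0.051,0,0,0,0,-0.073,-0.274,0.051,0,0,0,0,-0.107,-0.185,0.075,0,0,0,0,-0.107,-0.185,0.075,0,0,0,0,-0.147,-0.15,0.103,0,0,0,0,-0.147,-0.15,0.103,0,0,0,0,0,0,0,0,0,0,0],
)

```text
t: 19.9
tool_pos: [0.6039, -0.0164, 0.0238]
orientation: [2.016, 1.75, -0.638]
force: [-0.1, -0.1, -0.5]
opening: 0.0009
gripper_force: 0.1
```

Request:
apply_moves(
  steps=[-0.146,-0.087,0.102,0,0,0,0,-0.146,-0.087,0.102,0,0,0,0,0,0,0,0,0,0,0],
)

```text
t: 20.15
tool_pos: [0.5976, -0.0261, 0.0239]
orientation: [2.016, 1.75, -0.637]
force: [-0.0, 0.4, 0.7]
opening: 0.0005
gripper_force: 0.1
```

Request:
apply_moves(
  steps=[-0.095,-0.03,0.067,0,0,0,0,0,0,0,0,0,0,0],
)

```text
t: 20.32
tool_pos: [0.5966, -0.0289, 0.0239]
orientation: [2.015, 1.75, -0.637]
force: [-0.3, 0.6, 0.6]
opening: 0.0004
gripper_force: 0.1
```

Run:
```python
from h import *
s=robot.read_state();print(s['t'],toH(s['tool_pos']),s['force'])
```

```text
20.3167 [-0.1347855   0.00981585  0.02385876] [-0.28373263  0.61751393  0.57597718]
```

Request:
apply_moves(
  steps=[-0.055,0,0.038,0,0,0,0,0,0,0,0,0,0,0],
)

```text
t: 20.48
tool_pos: [0.5965, -0.03, 0.0238]
orientation: [2.016, 1.751, -0.635]
force: [-1.6, 4.4, 0.6]
opening: 0.0004
gripper_force: 1.9
```

Request:
apply_moves(
  steps=[-0.055,0,0.038,0,0,0,0,0,0,0,0,0,0,0],
)

```text
t: 20.65
tool_pos: [0.5964, -0.0306, 0.0238]
orientation: [2.017, 1.753, -0.633]
force: [-2.2, 10.7, 1.8]
opening: 0.0003
gripper_force: 5.2
```

Request:
apply_moves(
  steps=[0.4,0,-0.28,0,0,0,0,0.55,0,-0.38,0,0,0,0,0.3,0,-0.8,0,0,0,0,0,0,-0.9,0,0,0,0,0,0,-0.9,0,0,0,0,0,0,-0.7,0,0,0,0,0,0,0,0,0,0,0,0,0,0,0,0,0,0],
)

```text
t: 21.32
tool_pos: [0.6112, 0.0666, 0.1006]
orientation: [2.014, 1.751, -0.632]
force: [-0.6, -0.6, -0.3]
opening: 0.001
gripper_force: 0.0
```

Run:
```python
from h import *
s=robot.read_state();print(s['t'],toH(s['tool_pos']),s['force'])
k=eyes.calibration('wrist');im=snap('wrist','w8.png')
for n in ['button_tip','button_pivot','bar_mid']:
  for d in eyes.place_of('wrist',n)[:1]: print(n,d['xy'],d['conf'],toH(onz('wrist',d['xy'],.031,k)).round(4))
```

```text
21.3167 [-0.23141722  0.0108545   0.10061077] [-0.62295574 -0.61003519 -0.31920989]
button_tip [250.8, 256.4] 0.76 [-0.1208 -0.016   0.031 ]
button_pivot [341.3, 255.7] 0.57 [-0.1219  0.0602  0.031 ]
bar_mid [6.3, 245.4] 0.7 [-0.1386 -0.2113  0.031 ]
```

View pics/w8.png

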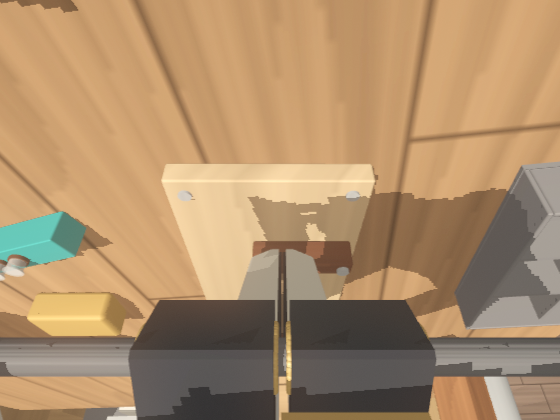

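The button stands square across behind the bar: tip at (251,256), pivot at (341,256), parallel to the board edge. The gripper is clear of everything, so I'm handing in.

```bash
python3 -c "
from plant import robot
print(robot.close_job())"
```

```text
the job is handed in; nothing more can be done
None
```

The cup bar is in the pocket, pushed until it stopped firmly against the back, and the turn-button is square across behind it. The gripper is clear, and the job was handed in after about 21 s of the 54 s allowed. My camera estimate put the bar about 2 mm short of home, which I took to be position error because a second 25 N push did not move it.

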